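# Pack the barbecue tool case

### The job

Put the dial thermometer and the pocket lighter away in the open tool case: lay each flat, right side up, in the cutout of its own shape and press it past the spring clips until it is fully home on the bottom of the cutout. Leave the other things on the worktop where they are.

Things in the scene. Friction and masses are not known exactly. Their poses are not given: they have to be found in the camera images.
- case: open black tool case, fixed, grey rigid insert, lid laid back behind (edge 140 mm high). 150 mm along x, 250 mm along y; rim 34 mm, insert's flat top 30 mm above the worktop. Origin: centre of underside, z = 0; +x toward the lid. A flat bottle opener already in its recess is part of the case. Both empty cutouts have finger notches 34 mm wide, 20 mm out to both sides, bottom 17 mm above worktop.
- lighter_slot (a point): centre of the bottom of the lighter's rectangular cutout, in the case at x -20, y -70 mm; 21 mm above the worktop, 9 mm below the insert's top. 78 mm along the case's y, 27 mm across: 1.5 mm of play on each side of the lighter. Axes parallel to the case's. Finger notches at mid-length. Sprung clips 27 mm either side of the middle, on both long sides.
- thermometer_slot (a point): on the bottom of the keyhole-shaped cutout, where the thermometer's origin belongs: in the case at x -20, y +40 mm; 17 mm above the worktop. Axes parallel to the case's. Handle part 23 mm across, to 54 mm toward -y; head part eight-sided, 47 mm across flats, centred 43 mm toward +y. 1.5 mm of play each side. Finger notches beside this point. Clips at 37 mm toward -y and at the head's sides.
- clip (a point): one of the sprung steel clips (inner edge, left of the thermometer handle seen along +y); each cutout has four, two on each side, 2.7 mm into it, with sloping lead-ins. A thing laid in stops on them 4 to 9 mm above the bottom and must be pressed straight down, some 4 to 20 N, until it meets the bottom; they then hold it by friction. If one end stays high, press nearer that end.
- lighter: pocket lighter lying flat: 73 mm long (x), 24 mm wide (y), 12 mm high, about 20 g. Origin: centre of its underside. It may go in its cutout either way round, its length along the case's y. Seated, its top is 33 mm above the worktop.
- thermometer: folded dial thermometer lying dial up: round steel head 44 mm across at one end of a straight black handle 20 mm wide; 18 mm high, about 90 g. Origin: on the underside of the handle; +x toward the head, whose centre is at x = +43 mm (it begins at +21); handle end at -52 mm. Grasp across the handle at the origin. Seated, its +x points along the case's +y and its top is 35 mm above the worktop.
- candle: tealight in a metal cup, 38 mm across, 16 mm high, beside the case on the left; a bystander. Origin: centre of its underside
- teaspoon: teaspoon, 130 mm long, 11 mm high, beside the case on the right; a bystander. Origin: centre of its underside
- keys: bunch of keys with a tag, 118 x 70 x 8 mm, beyond the left-hand item; a bystander. Origin: centre of its underside
- peg: clothes peg, 72 x 15 x 12 mm, beyond the right-hand item; a bystander. Origin: centre of its underside
Mind the look-alikes: they are no part of the job. Leave any orange look-alike of the lighter alone.

How it is judged:
By the outcome, as a careful person would: the job done as asked, in the order asked, and still so for the second after the job is handed in, with the robot touching nothing.
It also fails if it takes over 72 s, if anything falls off the work surface, if the arm or the gripper's body presses on something with over 40 N, if the wrist force passes 120 N, or if a joint passes its speed limit or range.

### The arm

A 6-joint arm with a two-finger parallel gripper is mounted at the origin on a cart in front of the work surface, level with it; the furniture and walls round the work are solid. World frame = base frame: x ahead of the robot, y to its left, z up, the work surface at z = 0. Lengths are in m, angles in rad, forces in N, time in s.
With the tool pointing down it reaches from about 0.35 to 0.8 m from the base axis. Payload 7.3 kg.
Tool frame: the origin (TCP) lies midway between the tips of the shut fingers; the grasp point (between the pads) lies 19 mm behind it; z points along the fingers, y is the line along which they close (so a half turn about z gives the same grasp; the last joint's range is limited). The gripper opens to 85 mm and grips with 20 to 120 N. Pads are 22 mm wide; open, the fingers measure 114 mm over their backs; the gripper's body (76 mm by 85 mm) begins 54 mm behind the grasp point. The pads swing forward as they close: fully open they stand 13 mm farther back than shut.
Start: joints at [-1.258, 0.342, 1.524, -0, 1.275, -0.146], TCP at [0.233, -0.471, 0.209] pointing down, gripper open.
Joint ranges: [-2.53, 2.53], [-0.77, 2.02], [0.04, 2.7], [-1, 4.14], [0.28, 2.66], [-3.11, 3.11]. Speed limits (rad/s): [2.57, 2.57, 3.14, 3.14, 3.14, 3.14].

### API

Orientations are given as a rotation vector (axis times angle).
In Python, from rig import env, optics gives the robot as it stands.
- The arm moves only by the tool servo_tool, never from a script. Its argument "moves" is a list that holds one entry, the list of rows, each a list of 5 numbers: the shift along the world's x, y, z in mm, then the turn about the world's z in rad, then the closure, from 0 (fully open) to 1 (shut). In form: [[[dx, dy, dz, turn, fingers], ...]]. A call has 1 to 8 rows; each row shifts and turns the commanded pose from where the row before left it; what a row does not reach is not made up. A row lasts 1/8 s, in which the tool goes at most 62.5 mm and 10.7 degrees, less where a joint would pass 70% of its speed; a pose out of reach is approached as far as the arm can. A call is refused whole if a number of a shift passes 62.5 or a number of a turn 0.188, either way. A call with a gripper value outside its range is refused whole. The fingers move at their own pace and stop on an object; "force" is the grip in N (left out, the last holds). Time passes only in rows, so rows that do not move let the fingers close. It gives the time, the measured TCP pose, the force, the opening and the grip force at its end, in the units of the state.
- env.get_state(): the state, without advancing time (a new reading comes with each control period).
- optics.capture(name): name is "side" or "top" or "wrist"; returns (picture, depth): 384x512x3 uint8, red, green, blue; 384x512 float32, m along the optical axis (not along the pixel's ray), 0 where there is no reading.
- optics.get_calibration(name): a dict with "K" (3x3 intrinsics, pixels), "origin" and "attitude" of the camera in the world. Camera axes: x right, y down, z forward; pixel columns grow to the right and rows downward; lengths in m; the calibration is good to about 2 mm. A picture is of the moment at which its call begins: read the wrist's pose just before it. get_calibration takes no time and is no camera call; for the wrist camera it gives the pose at the moment of the call.
- env.hand_in(): hands the job in; it is judged then, once.
The state is a dict: "t": time; "qpos": joint angles; "qvel": joint speeds; "joint_torque": joint torques, N m; "eef_pos": TCP position; "orientation": TCP orientation; "wrist_force": force on the tool from outside, world axes, zero at the start; "torque": the same for the moment, N m; "finger_gap": finger opening in m; "gripper_force": force on a finger pad.
Only numpy, scipy, OpenCV 4.12 (cv2) and the standard library are available. Lean on these libraries where they do the work, as an engineer would, in place of code of your own. Each camera call takes 0.05 s, during which the arm holds its last target. There are 200 camera calls.

## Working session

There is one attempt and no reset: what is moved stays moved. The work goes in short steps, Python scripts to look and compute and a tool call to move; the robot and the scene stay as the last step left them, time stands still between calls to the robot, and variables do not carry over. Pictures are saved under pics/ and viewed, at most 10 in all, crops included, and the job is handed in when it is done.

Besides the shell and the picture viewer there is one more tool, called as name([rows], argument=value, ...), one row to a line, values as JSON. servo_tool: Moves the arm, as the interface text tells. Its arguments: {"type":"object","properties":{"moves":{"type":"array","items":{"type":"array","items":{"type":"array","items":{"type":"number"}}}},"force":{"type":"number"}},"required":["moves"]}

```bash
mkdir -p pics; cat > h.py <<'E'
import numpy as np, cv2
from rig import env, optics
from scipy.spatial.transform import Rotation as R
def cal(n):
    c=optics.get_calibration(n); A=np.array(c["attitude"],float)
    if A.size==3: A=R.from_rotvec(A.ravel()).as_matrix()
    elif A.size==4: A=R.from_quat(A.ravel()).as_matrix()
    return np.array(c["K"]),np.array(c["origin"]),A
def ray(c,uv,z):
    K,o,A=c; uv=np.atleast_2d(uv).astype(float)
    d=np.c_[uv,np.ones(len(uv))]@np.linalg.inv(K).T@A.T
    return o+d*((z-o[2])/d[:,2])[:,None]
def proj(c,p):
    K,o,A=c; q=(np.atleast_2d(p)-o)@A@K.T
    return q[:,:2]/q[:,2:]
def cloud(c,D):
    K,o,A=c; v,u=np.mgrid[:384,:512]
    d=np.stack([u,v,np.ones_like(u)],-1)@np.linalg.inv(K).T
    return o+(d*D[...,None])@A.T
def snap(n,f):
    c=cal(n); im,D=optics.capture(n); cv2.imwrite("pics/"+f+".png",im[...,::-1]); np.savez("pics/"+f+".npz",im=im,D=D,K=c[0],o=c[1],A=c[2]); return c,im,D
def load(f):
    z=np.load("pics/"+f+".npz"); return (z["K"],z["o"],z["A"]),z["im"],z["D"]
E
python3 - <<'E'
from h import *
print(optics.get_calibration("top")); print(env.get_state())
c,a,D=snap("top","top0"); c2,b,D2=snap("side","side0")
E
```

```text
{'K': array([[499.72085752,   0.        , 256.78256187],
       [  0.        , 499.72085752, 199.98971981],
       [  0.        ,   0.        ,   1.        ]]), 'origin': array([0.1366033 , 0.14338162, 1.68580626]), 'attitude': array([-1.64922812,  2.50181309, -0.28659338])}
{'t': 0.0, 'qpos': array([-1.25802574e+00,  3.42743820e-01,  1.52500890e+00,  2.80148170e-05,
        1.27539880e+00, -1.45973603e-01]), 'qvel': array([-0.0015315 , -0.001786  ,  0.00040219,  0.00098547, -0.00107473,
       -0.00089334]), 'joint_torque': array([-1.19963850e-03, -4.33683765e+01, -2.46010441e+01, -2.97506458e-04,
        7.90591061e-03, -4.12324050e-05]), 'eef_pos': array([ 0.2323885 , -0.47028596,  0.20791787]), 'orientation': array([-3.05780028e+00, -7.13925482e-01,  1.61954574e-04]), 'wrist_force': array([-0.34113126, -0.52101768,  0.23406464]), 'torque': array([ 0.00998845, -0.02465233, -0.03006022]), 'gripper_force': 0.0, 'finger_gap': 0.08533630920890262}
```

View pics/top0.png

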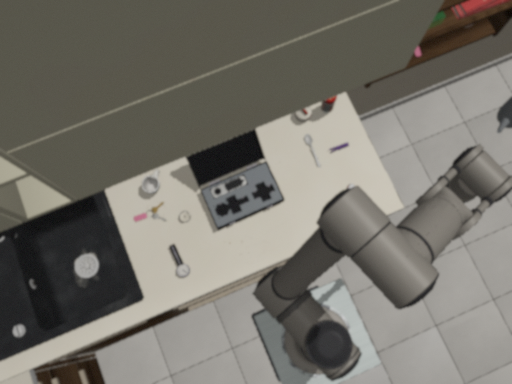

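View pics/side0.png

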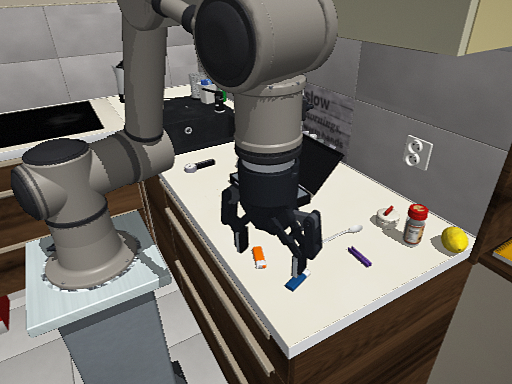

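The top view shows the thermometer near (180,262), the case at (242,197) and the candle at (184,216). The side view shows the blue lighter at (297,280), the orange look-alike at (259,257) and the peg at (360,257).

```bash
cat > m.py <<'E'
from h import *
c,im,D=load("top0"); P=cloud(c,D)
# case insert: height 0.022..0.045 blob
Z=P[...,2]; hsv=cv2.cvtColor(im,cv2.COLOR_RGB2HSV)
print("table z",np.median(Z[225:240,220:240]),"insert z",np.median(Z[190:215,215:270]))
roi=np.zeros((384,512),np.uint8); roi[160:232,195:290]=1
m=((hsv[...,2]<150)&(roi>0)&(Z<0.05)&(Z>0.005)).astype(np.uint8)
k=max(cv2.findContours(m,0,1)[0],key=cv2.contourArea)
w=ray(c,k[:,0],0.034)[:,:2]*1000
r=cv2.minAreaRect(w.astype(np.float32)); print("case",r)
roi[:]=0; roi[240:282,160:198]=1
m=((hsv[...,2]<110)&(roi>0)).astype(np.uint8)
n,l,s,ct=cv2.connectedComponentsWithStats(m); print(s,[ray(c,x,0.015) for x in ct])
big=cv2.resize(im[130:290,110:370],None,fx=3,fy=3,interpolation=cv2.INTER_CUBIC); cv2.imwrite("pics/topc.png",big[...,::-1])
c,im,D=load("side0"); hsv=cv2.cvtColor(im,cv2.COLOR_RGB2HSV)
m=((hsv[...,0]>95)&(hsv[...,0]<120)&(hsv[...,1]>150)&(hsv[...,2]>60)).astype(np.uint8); m[:,:280]=0;m[:265]=0;m[300:]=0; m[:,320:]=0
n,l,s,ct=cv2.connectedComponentsWithStats(m); i=1+s[1:,4].argmax(); print(s[i],ray(c,ct[i],0.006),cv2.minAreaRect((ray(c,np.argwhere(l==i)[:,::-1],0.01)[:,:2]*1000).astype(np.float32)))
E
python3 m.py
```

```text
table z 0.0016758754427399492 insert z 0.026026811815631046
case ((556.5363159179688, 42.32654571533203), (203.41534423828125, 259.6636962890625), 1.0628678798675537)
[[     0      0    512    384 196482]
 [   170    245     13     21    126]] [array([[ 0.5313329, -0.0118676,  0.015    ]]), array([[0.43549576, 0.32097161, 0.015     ]])]
[286 273  20  18 157] [[ 0.38504695 -0.33567243  0.006     ]] ((384.1734924316406, -336.887451171875), (58.27778625488281, 21.027732849121094), 19.617891311645508)
```

View pics/topc.png

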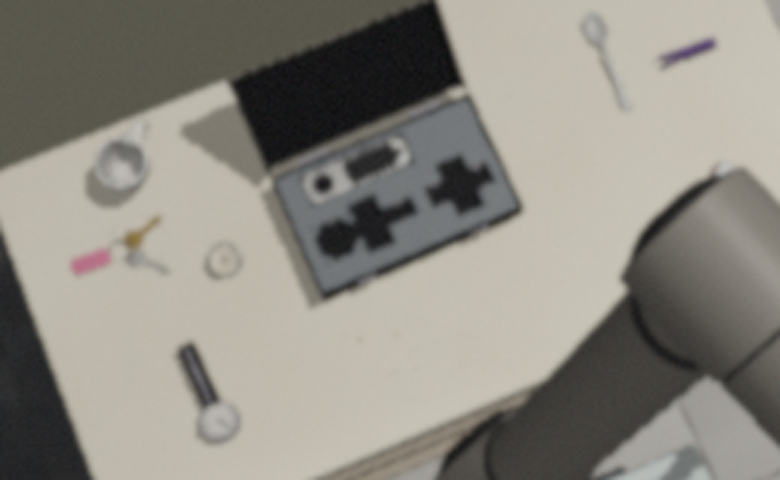

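The crop shows the insert's corners at about (275,178), (470,97), (521,210) and (323,297). The thermometer's head is at (217,421) and its handle end at (187,348).

```bash
python3 - <<'E'
from h import *
c,im,D=load("top0")
f=lambda u,v:(u/3+110-.33,v/3+130-.33)
a=ray(c,[f(275,178),f(470,97),f(521,210),f(323,297)],.034)[:,:2]*1000
print(a.round(),a.mean(0)); 
for i,j in((1,0),(2,3),(2,1),(3,0)):
    d=a[j]-a[i]; print(np.hypot(*d),np.degrees(np.arctan2(d[1],d[0])))
t=ray(c,[f(217,421),f(187,348)],.016)[:,:2]*1000; d=t[0]-t[1]
print(t,np.hypot(*d),np.degrees(np.arctan2(d[1],d[0])), t[0]-43*d/np.hypot(*d))
c=cal("wrist"); print(c); print(R.from_rotvec(env.get_state()["orientation"]).as_matrix().round(3), env.get_state()["eef_pos"])
E
```

```text
[[608. 157.]
 [609. -86.]
 [463. -85.]
 [459. 158.]] [534.72340747  35.91598699]
242.3057433837577 90.19245239048063
243.6901195405638 90.95054821261647
145.57368226322203 -0.07120767879873705
148.81026303837078 -0.5903041631343988
[[379.89746512 318.89404093]
 [469.09272114 320.3609698 ]] 89.20731795335142 -179.0577833332762 [422.89165099 319.60113473]
(array([[316.48758626,   0.        , 258.63055752],
       [  0.        , 316.48758626, 195.05485227],
       [  0.        ,   0.        ,   1.        ]]), array([ 0.30381675, -0.43489663,  0.37375906]), array([[ 0.44320344, -0.85217865, -0.2781407 ],
       [-0.89641966, -0.42187529, -0.13584191],
       [-0.00157911,  0.30953639, -0.95088629]]))
[[ 0.897  0.443 -0.   ]
 [ 0.443 -0.897  0.001]
 [ 0.    -0.001 -1.   ]] [ 0.23238326 -0.47033927  0.20801732]
```

servo_tool([
  [[25, 49.4, 0, 0.168, 0], [25, 49.4, 0, 0.168, 0], [25, 49.4, 0, 0.168, 0], [25, 49.4, 0, 0.168, 0], [25, 49.4, 0, 0.168, 0], [25, 49.4, 0, 0.168, 0], [25, 49.4, 0, 0.168, 0], [20, 49.4, 0, 0.168, 0]],
], force=40)

```text
t: 1.1
eef_pos: [0.428, -0.0737, 0.2085]
orientation: [-1.942, -2.469, -0.0]
wrist_force: [0.6, 0.4, 0.2]
finger_gap: 0.0852
gripper_force: 0.0
```

servo_tool([
  [[0, 49.4, 0, 0.168, 0], [0, 49.4, 0, 0.168, 0], [0, 49.4, 0, 0.168, 0], [0, 49.4, 0, 0.168, 0], [0, 49.4, 0, 0.168, 0], [0, 49.4, 0, 0.168, 0], [0, 49.4, 0, 0.168, 0], [-4, 49.4, 0, 0.163, 0]],
])

```text
t: 2.1
eef_pos: [0.4232, 0.3212, 0.2082]
orientation: [0.009, -3.141, 0.001]
wrist_force: [0.7, -1.1, 0.1]
finger_gap: 0.0854
gripper_force: 0.0
```

servo_tool([
  [[0, 0, 0, 0, 0], [0, 0, 0, 0, 0]],
])

```text
t: 2.35
eef_pos: [0.4232, 0.3192, 0.2081]
orientation: [-0.001, -3.141, 0.002]
wrist_force: [-0.3, 0.2, -0.2]
finger_gap: 0.0854
gripper_force: 0.0
```

```bash
python3 - <<'E'
from h import *
s=env.get_state(); print(s["t"],s["eef_pos"],R.from_rotvec(s["orientation"]).as_matrix()[:2,0],s["qpos"],s["wrist_force"])
c,im,D=snap("wrist","w1")
P=cloud(c,D); Z=P[...,2]
m=((Z>0.010)&(Z<0.03)&(abs(P[...,0]-.43)<.12)&(abs(P[...,1]-.32)<.08)).astype(np.uint8)
n,l,st,ct=cv2.connectedComponentsWithStats(m)
for i in range(1,n):
    if st[i,4]>300:
        w=P[l==i]; print(st[i],w.mean(0),cv2.minAreaRect((w[:,:2]*1000).astype(np.float32)),np.percentile(w[:,2],[10,50,90]))
        hd=w[w[:,0]<np.percentile(w[:,0],99.5)-.066]; ha=w[w[:,0]>np.percentile(w[:,0],0.5)+.055]
        print("handle",[ (round(x*1e3),round(float(np.mean(np.percentile(ha[abs(ha[:,0]-x)<.003][:,1],[2,98])))*1e3,1)) for x in np.arange(.40,.48,.01) if (abs(ha[:,0]-x)<.003).sum()>20])
        print("head",cv2.minEnclosingCircle((hd[:,:2]*1e3).astype(np.float32)))
E
```

```text
2.35 [0.42321668 0.31921849 0.20810776] [-9.99999475e-01  3.72069063e-04] [ 5.01852717e-01  3.52609172e-01  1.50973628e+00 -4.10053225e-04
  1.28055206e+00 -1.06845440e+00] [-0.33220979  0.17981428 -0.17950462]
[ 237  106   40  101 2290] [0.40511945 0.3189257  0.01876437] ((415.6112976074219, 314.7165222167969), (43.02841567993164, 115.4521713256836), 85.71157836914062) [0.01773696 0.01877013 0.0198192 ]
handle [(420, 319.5), (430, 320.0), (440, 321.1), (450, 321.2), (460, 321.6), (470, 322.5)]
head ((383.29248046875, 317.9169921875), 25.456619262695312)
```

View pics/w1.png

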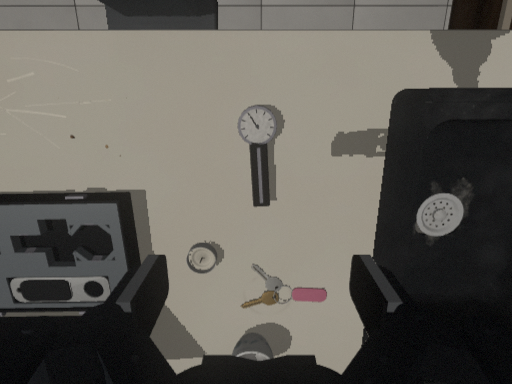

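The thermometer's head is at (257,125) and its handle end at (261,206). It is turned about 3.3° from straight. Descending to grasp it.

servo_tool([
  [[-2, 0.5, -50, 0.057, 0], [0, 0, -60, 0, 0], [0, 0, -60, 0, 0], [0, 0, -25, 0, 0], [0, 0, -9, 0, 0], [0, 0, 0, 0, 0], [0, 0, 0, 0, 1], [0, 0, 0, 0, 1]],
], force=50)

```text
t: 3.4
eef_pos: [0.4222, 0.3205, 0.0058]
orientation: [-0.09, 3.138, 0.002]
wrist_force: [-0.5, -0.3, -0.1]
finger_gap: 0.0513
gripper_force: 0.0
```

servo_tool([
  [[0, 0, 0, 0, 1], [0, 0, 0, 0, 1], [0, 0, 0, 0, 1], [0, 0, 0, 0, 1], [0, 0, 0, 0, 1], [0, 0, 0, 0, 1]],
])

```text
t: 4.15
eef_pos: [0.4215, 0.3202, 0.0046]
orientation: [0.09, -3.14, -0.0]
wrist_force: [0.2, -0.5, -0.9]
finger_gap: 0.0005
gripper_force: 0.0
```

```bash
python3 - <<'E'
from h import *
s=env.get_state(); print(s["eef_pos"],s["finger_gap"],s["wrist_force"])
c,im,D=snap("wrist","w2")
E
```

```text
[0.4215295  0.32019054 0.00458986] 0.0005208252375925792 [ 0.19332522 -0.47324256 -0.88160393]
```

View pics/w2.png

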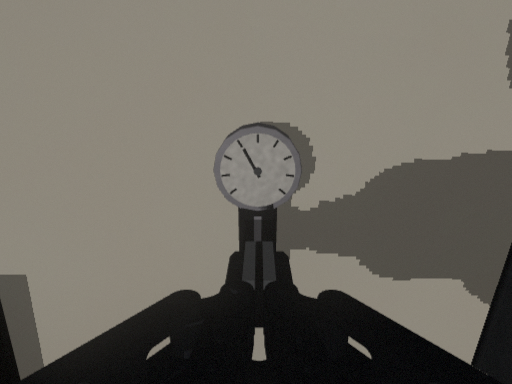

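The fingers are shut at about (258,265) and the head is at (257,168), so the handle was not caught. Checking whether it moved.

```bash
python3 - <<'E'
from h import *
for f,u in (("w1",(257,125)),("w2",(257,168))):
    c,im,D=load(f); print(f,ray(c,u,.018)*1e3, D[u[1],u[0]], cloud(c,D)[u[1],u[0]]*1e3)
c,im,D=load("w2"); P=cloud(c,D)
for v in range(205,330,8): print(v,(P[v,258]*1e3).round(),im[v,258])
w=[(c2,) for c2 in ()]
c1,i1,D1=load("w1"); P1=cloud(c1,D1)
for v in range(100,215,8): print(v,(P1[v,260]*1e3).round())
c,im,D=snap("side","s2"); big=cv2.resize(im[120:220,130:280],None,fx=5,fy=5,interpolation=cv2.INTER_CUBIC); cv2.imwrite("pics/s2c.png",big[...,::-1])
E
```

```text
w1 [[378.35475485 317.82361064  18.        ]] 0.34697977 [378.13888536 317.83617796  20.22592323]
w2 [[377.81330469 317.35155465  18.        ]] 0.15361746 [377.29357228 317.33243804  20.21922557]
205 [397. 319.  19.] [135 132 126]
213 [401. 319.  18.] [35 34 32]
221 [406. 319.  19.] [59 57 58]
229 [410. 320.  18.] [56 56 56]
237 [415. 320.  18.] [55 54 54]
245 [411. 320.  35.] [22 22 20]
253 [411. 320.  43.] [23 23 21]
261 [411. 320.  51.] [19 20 17]
269 [410. 320.  57.] [21 21 18]
277 [411. 320.  63.] [21 20 19]
285 [413. 320.  65.] [20 20 19]
293 [417. 320.  64.] [20 20 18]
301 [419. 320.  66.] [18 16 13]
309 [424. 321.  65.] [19 17 19]
317 [427. 321.  66.] [14 16 17]
325 [432. 321.  65.] [19 17 19]
100 [352. 321.   0.]
108 [360. 321.  18.]
116 [369. 321.  20.]
124 [377. 321.  19.]
132 [386. 321.  18.]
140 [395. 321.  20.]
148 [404. 321.  19.]
156 [413. 321.  20.]
164 [422. 321.  19.]
172 [432. 321.  18.]
180 [441. 321.  19.]
188 [451. 321.  19.]
196 [460. 321.  19.]
204 [471. 321.  19.]
212 [488. 321.  -0.]
```

View pics/s2c.png

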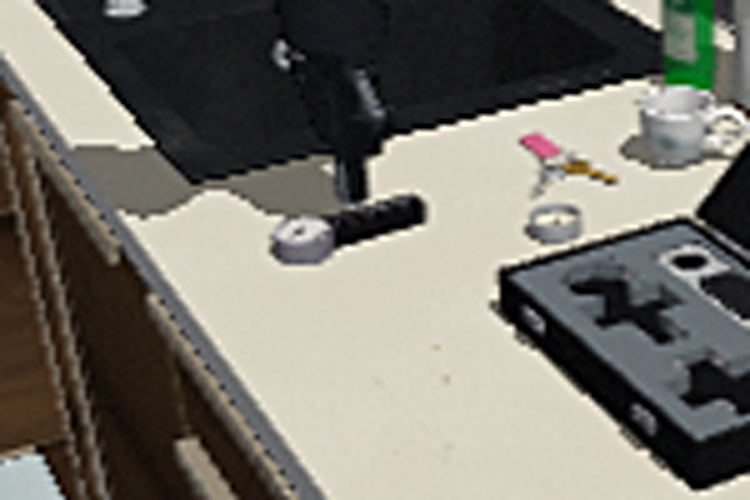

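```bash
python3 - <<'E'
from h import *
for f in("w2","s2"):
    c,im,D=load(f)
    for z in (.0046,.02,.03,.04): print(f,z,proj(c,[[.411,.32,z],[.4215,.3202,z]]).round(1).tolist())
P=cloud(c,D)
for v in range(140,176,2): print(v,[(P[v,u]*1e3).round().tolist() for u in (198,202)],im[v,200])
print(env.get_state()["qpos"])
E
```

```text
w2 0.0046 [[258.5, 220.1], [257.8, 237.0]]
w2 0.02 [[258.5, 231.5], [257.7, 249.7]]
w2 0.03 [[258.5, 240.1], [257.7, 259.2]]
w2 0.04 [[258.5, 249.8], [257.6, 269.9]]
s2 0.0046 [[197.9, 166.5], [200.6, 165.8]]
s2 0.02 [[197.5, 162.7], [200.1, 162.0]]
s2 0.03 [[197.2, 160.3], [199.8, 159.6]]
s2 0.04 [[196.8, 157.8], [199.5, 157.1]]
140 [[415.0, 295.0, 117.0], [421.0, 273.0, 124.0]] [12 13 16]
142 [[414.0, 296.0, 110.0], [416.0, 260.0, 122.0]] [10 13 17]
144 [[417.0, 306.0, 98.0], [415.0, 260.0, 115.0]] [15 16 17]
146 [[415.0, 304.0, 91.0], [415.0, 263.0, 106.0]] [14 15 17]
148 [[414.0, 304.0, 84.0], [417.0, 270.0, 96.0]] [12 13 17]
150 [[413.0, 304.0, 76.0], [422.0, 287.0, 81.0]] [11 13 15]
152 [[416.0, 314.0, 64.0], [429.0, 308.0, 63.0]] [12 12 14]
154 [[415.0, 315.0, 56.0], [425.0, 299.0, 60.0]] [12 17 18]
156 [[414.0, 314.0, 49.0], [426.0, 305.0, 49.0]] [ 8 12 14]
158 [[412.0, 311.0, 42.0], [425.0, 305.0, 41.0]] [ 7  8 13]
160 [[413.0, 317.0, 32.0], [428.0, 315.0, 29.0]] [53 57 62]
162 [[427.0, 361.0, 1.0], [428.0, 319.0, 19.0]] [34 33 33]
164 [[409.0, 311.0, 19.0], [424.0, 310.0, 16.0]] [30 31 33]
166 [[406.0, 304.0, 15.0], [422.0, 306.0, 10.0]] [13 12 10]
168 [[407.0, 309.0, 4.0], [421.0, 305.0, 2.0]] [12 12 12]
170 [[405.0, 304.0, -1.0], [415.0, 292.0, 1.0]] [226 219 203]
172 [[398.0, 288.0, -0.0], [409.0, 277.0, 2.0]] [217 211 194]
174 [[392.0, 273.0, 0.0], [403.0, 262.0, 2.0]] [219 213 196]
[ 5.04738344e-01  6.00783177e-01  1.74843569e+00  8.74107728e-05
  7.92340849e-01 -1.12336659e+00]
```

Both views put the shut fingertips about 30 mm above the table while the TCP reads 4.6 mm, so the real tips sit about 26 mm short of the reported TCP. The thermometer did not move. I'll open, go lower by that offset and watch the force.

servo_tool([
  [[0, 0, 0, 0, 0], [0, 0, 0, 0, 0], [0, 0, 0, 0, 0], [0, 0, 0, 0, 0], [0, 0, -8, 0, 0], [0, 0, -8, 0, 0], [0, 0, -6, 0, 0], [0, 0, 0, 0, 0]],
])

```text
t: 5.25
eef_pos: [0.4211, 0.3199, -0.0182]
orientation: [0.09, -3.139, 0.001]
wrist_force: [-0.3, 0.9, -0.4]
finger_gap: 0.0856
gripper_force: 0.0
```

servo_tool([
  [[0, 0, -4, 0, 0], [0, 0, 0, 0, 1], [0, 0, 0, 0, 1], [0, 0, 0, 0, 1], [0, 0, 0, 0, 1], [0, 0, 0, 0, 1], [0, 0, 0, 0, 1], [0, 0, 0, 0, 1]],
])

```text
t: 6.25
eef_pos: [0.4217, 0.3203, -0.0211]
orientation: [-0.09, 3.14, 0.001]
wrist_force: [-1.0, 0.2, 5.6]
finger_gap: 0.0188
gripper_force: 49.7
```

servo_tool([
  [[0, 0, 50, 0, 1], [0, 0, 50, 0, 1], [9, -20, 20, -0.163, 1], [12, -32, 0, -0.163, 1], [12, -32, 0, -0.163, 1], [12, -32, 0, -0.163, 1], [12, -32, 0, -0.163, 1], [12, -32, 0, -0.163, 1]],
])

```text
t: 7.25
eef_pos: [0.4903, 0.139, 0.098]
orientation: [-1.403, -2.81, 0.001]
wrist_force: [-0.0, 0.2, -1.7]
finger_gap: 0.019
gripper_force: 49.5
```

servo_tool([
  [[12, -32, 0, -0.163, 1], [12, -32, 0, -0.163, 1], [0, 0, 0, -0.163, 1], [0, 0, 0, -0.161, 1], [0, 0, 0, 0, 1], [0, 0, 0, 0, 1]],
])

```text
t: 8.0
eef_pos: [0.5143, 0.0763, 0.0983]
orientation: [-2.218, -2.225, 0.001]
wrist_force: [-0.9, 0.0, -1.0]
finger_gap: 0.0187
gripper_force: 49.4
```

```bash
python3 - <<'E'
from h import *
s=env.get_state(); print(s["t"],s["eef_pos"],R.from_rotvec(s["orientation"]).as_matrix()[:2,0],s["qpos"],s["wrist_force"],s["finger_gap"])
c,im,D=snap("wrist","w3")
E
```

```text
8.0 [0.51426014 0.07626925 0.09831947] [-0.00327807  0.99999463] [-2.21982118e-04  4.49898819e-01  1.69163278e+00 -5.86414138e-05
  1.00066627e+00 -3.46837555e-03] [-0.93929432  0.03157024 -1.02257463] 0.018732478827545418
```

View pics/w3.png

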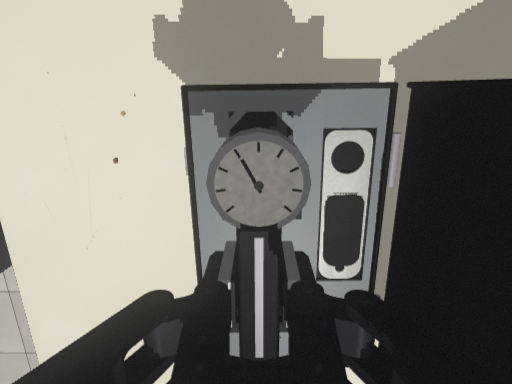

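Head at (259,183). The case's rim corners are at (183,87) and (397,83). The far end of the keyhole shows above the head at (228–293,112).

```bash
cat > case.py <<'E'
from h import *
import sys
c,im,D=load(sys.argv[1]); g=cv2.cvtColor(im,cv2.COLOR_RGB2GRAY).astype(int)
P=cloud(c,D)
if sys.argv[1]=="w3":
    print("insert z",P[100,200],P[100,370],P[160,310])
    def trans(line,pts,z):
        for k in range(1,len(line)): 
            if line[k-1]!=line[k]: print("  ",pts[k],line[k],(ray(c,pts[k],z)[0]*1e3).round(1))
    for v in (95,130,170,210,240):
        print("row",v); line=(g[v]>75).astype(int)
        print([ (u,im[v,u].tolist()) for u in range(178,206,3)])
        # outer left edge: first gray<70
        u=next(u for u in range(150,230) if g[v,u]<70); w=next(k for k in range(u,230) if g[v,k]>75)
        print("outer",u,ray(c,(u-.5,v),.034)[0]*1e3,"inner",w,ray(c,(w-.5,v),.030)[0]*1e3)
    for u in (200,215,320,350,370):
        v=next(k for k in range(70,120) if g[k,u]<60); w=next(k for k in range(v,130) if g[k,u]>75)
        print("top outer",u,v,ray(c,(u,v-.5),.034)[0]*1e3,"inner",w,ray(c,(u,w-.5),.03)[0]*1e3)
    print("slot top row v at u=260:",[(k,g[k,260]) for k in range(100,125,2)])
    for v in (114,118): print(v,[(u,g[v,u]) for u in range(220,300,4)])
    Zm=((P[...,2]>.11)&(P[...,2]<.15)).astype(np.uint8); Zm[240:]=0; Zm[:,:200]=0; Zm[:,320:]=0
    k=max(cv2.findContours(Zm,0,1)[0],key=cv2.contourArea); print(np.median(P[...,2][Zm>0]))
    hz=np.median(P[...,2][Zm>0]); w=ray(c,k[:,0],hz)[:,:2]*1e3; w=w[w[:,1]>110]
    A=np.c_[2*w,np.ones(len(w))]; s=np.linalg.lstsq(A,(w**2).sum(1),rcond=None)[0]; print("head",s[:2],np.sqrt(s[2]+s[:2]@s[:2]))
    for v in (245,270,300,330): print("stripe",v,[ (u,int(g[v,u])) for u in range(236,284,4)])
E
python3 case.py w3
```

```text
insert z [0.47252677 0.15065721 0.03010601] [0.59264473 0.1511103  0.03086913] [0.55249681 0.10813349 0.03161723]
row 95
[(178, [224, 219, 202]), (181, [132, 128, 118]), (184, [55, 53, 50]), (187, [55, 52, 49]), (190, [85, 86, 86]), (193, [85, 86, 85]), (196, [84, 85, 84]), (199, [83, 85, 85]), (202, [81, 82, 82]), (205, [81, 83, 81])]
outer 182 [460.57321348 154.02436155  34.        ] inner 188 [463.87375803 154.00137289  30.        ]
row 130
[(178, [225, 220, 202]), (181, [225, 219, 201]), (184, [135, 131, 120]), (187, [62, 60, 57]), (190, [70, 70, 68]), (193, [132, 134, 135]), (196, [130, 132, 133]), (199, [130, 133, 134]), (202, [130, 134, 134]), (205, [131, 133, 135])]
outer 185 [461.00414749 130.11131282  34.        ] inner 191 [464.45506414 129.67324158  30.        ]
row 170
[(178, [226, 221, 204]), (181, [225, 220, 204]), (184, [225, 219, 203]), (187, [127, 122, 126]), (190, [62, 59, 56]), (193, [57, 57, 54]), (196, [133, 137, 138]), (199, [136, 139, 140]), (202, [133, 136, 137]), (205, [133, 138, 139])]
outer 189 [461.95965141 100.72694894  34.        ] inner 194 [464.844403
[... 2367 characters left out ...]
), (292, np.int64(113)), (296, np.int64(130))]
0.1380759301661828
head [514.0206268  120.92430457] 21.31684368301943
stripe 245 [(236, 39), (240, 54), (244, 50), (248, 53), (252, 51), (256, 185), (260, 190), (264, 67), (268, 53), (272, 35), (276, 34), (280, 35)]
stripe 270 [(236, 32), (240, 45), (244, 47), (248, 49), (252, 48), (256, 186), (260, 192), (264, 56), (268, 50), (272, 52), (276, 53), (280, 31)]
stripe 300 [(236, 29), (240, 38), (244, 43), (248, 44), (252, 45), (256, 179), (260, 187), (264, 53), (268, 43), (272, 45), (276, 45), (280, 27)]
stripe 330 [(236, 59), (240, 34), (244, 41), (248, 43), (252, 43), (256, 172), (260, 178), (264, 49), (268, 42), (272, 45), (276, 38), (280, 55)]
```

```bash
python3 - <<'E'
from h import *
c,im,D=load("w3"); g=cv2.cvtColor(im,cv2.COLOR_RGB2GRAY).astype(float)
for u in (250,260,270):
    v=next(k for k in range(100,125) if g[k,u]<55); print("end",u,v,ray(c,(u,v-.5),.03)[0]*1e3)
for v in (113,115,118,121,124):
    a=next(k for k in range(255,215,-1) if g[v,k]>60 ); b=next(k for k in range(262,310) if g[v,k]>60)
    l,r=ray(c,[(a+.5,v),(b-.5,v)],.03)*1e3; print(v,a,b,l[:2].round(1),r[:2].round(1),((l+r)/2)[:2].round(1))
for v in (245,330):
    row=g[v,240:280]>115; print((ray(c,(240+np.flatnonzero(row).mean(),v),.138)*1e3).round(1))
# table check points and bottle opener outline centre x
for v in (170,220): 
    a=[k for k in range(300,400) if g[v,k]>165]; print("opener",a[0],a[-1],(ray(c,[(a[0]-.5,v),(a[-1]+.5,v)],.03)*1e3).round(1).tolist())
E
```

```text
end 250 112 [507.89554958 142.892703    30.        ]
end 260 112 [515.05739074 142.9187634   30.        ]
end 270 112 [522.21905071 142.94482314  30.        ]
113 244 277 [503.9 141.8] [526.9 141.9] [515.4 141.9]
115 242 278 [502.5 140.4] [527.6 140.5] [515.1 140.5]
118 240 281 [501.  138.3] [529.9 138.4] [515.4 138.4]
121 237 283 [498.8 136.2] [531.4 136.3] [515.1 136.3]
124 234 286 [496.6 134.1] [533.6 134.2] [515.1 134.1]
[[514.2  92.  138. ]]
[[514.4  46.1 138. ]]
opener 323 369 [[562.7, 100.1, 30.0], [598.3, 100.3, 30.0]]
opener 321 364 [[563.8, 59.2, 30.0], [598.9, 59.4, 30.0]]
```

servo_tool([
  [[1.9, -1, 0, 0.013, 1], [0, 0, -40, 0, 1], [0, 0, -36, 0, 1], [0, 0, -4, 0, 1], [0, 0, 0, 0, 1], [0, 0, 0, 0, 1]],
])

```text
t: 8.8
eef_pos: [0.5176, 0.0752, 0.0201]
orientation: [2.205, 2.235, 0.003]
wrist_force: [0.6, 0.4, -0.4]
finger_gap: 0.019
gripper_force: 49.4
```

```bash
python3 - <<'E'
from h import *
s=env.get_state(); print(s["t"],s["eef_pos"],s["wrist_force"],s["finger_gap"])
c,im,D=snap("wrist","w4")
P=cloud(c,D); print("top z",np.median(P[170:200,245:270,2]))
big=cv2.resize(im[20:320,110:410],None,fx=2,fy=2,interpolation=cv2.INTER_CUBIC); cv2.imwrite("pics/w4c.png",big[...,::-1])
E
```

```text
8.8 [0.51763337 0.07519005 0.02012483] [ 0.60458966  0.44316135 -0.41716021] 0.019047943291855395
top z 0.060097501160790365
```

View pics/w4c.png

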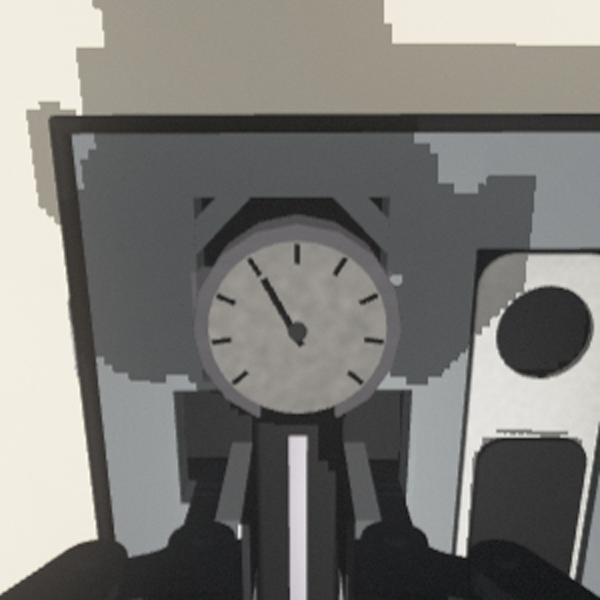

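The square head recess runs from (194,198) to (390,198) in the crop. The head circle spans columns 196–400 and sits slightly right of the recess's centre.

```bash
python3 - <<'E'
from h import *
c,im,D=load("w4"); f=lambda u,v:(u/2+110-.25,v/2+20-.25)
print("recess corners",(ray(c,[f(194.5,198),f(389.5,198)],.03)*1e3).round(1).tolist())
print("lower right/left edge of recess",(ray(c,[f(200,375),f(389,270)],.03)*1e3).round(1).tolist())
print("notch outer y+",(ray(c,[f(177,391),f(410,391)],.03)*1e3).round(1).tolist())
print("rim inner",(ray(c,[f(72,133),f(100,370)],.03)*1e3).round(1).tolist(), "opener",(ray(c,[f(480,260),f(460,560)],.03)*1e3).round(1).tolist())
g=P=cloud(c,D); m=((P[...,2]>.052)&(P[...,2]<.07)).astype(np.uint8); m[215:]=0; m[:,:190]=0;m[:,330:]=0
k=max(cv2.findContours(m,0,1)[0],key=cv2.contourArea)[:,0]; k=k[k[:,1]<212]
w=ray(c,k,.058)[:,:2]*1e3
A=np.c_[2*w,np.ones(len(w))]; s=np.linalg.lstsq(A,(w**2).sum(1),rcond=None)[0]; print("head",s[:2],np.sqrt(s[2]+s[:2]@s[:2]))
gr=cv2.cvtColor(im,cv2.COLOR_RGB2GRAY)
for v in (245,310):
    r=gr[v,240:280]>115; print((ray(c,(240+np.flatnonzero(r).mean(),v),.059)*1e3).round(1))
E
```

```text
recess corners [[492.0, 142.6, 30.0], [538.8, 143.2, 30.0]]
lower right/left edge of recess [[491.8, 97.4, 30.0], [539.7, 125.8, 30.0]]
notch outer y+ [[485.5, 92.8, 30.0], [547.1, 93.5, 30.0]]
rim inner [[464.0, 157.0, 30.0], [465.7, 98.4, 30.0]] opener [[562.1, 128.6, 30.0], [565.3, 41.0, 30.0]]
head [516.80981991 118.66127854] 21.65547679304882
[[517.3  90.5  59. ]]
[[517.8  56.1  59. ]]
```

servo_tool([
  [[-1, 0.6, 0, 0, 1], [0, 0, -6, 0, 1], [0, 0, -5, 0, 1], [0, 0, -2, 0, 1], [0, 0, -2, 0, 1], [0, 0, 0, 0, 1]],
], force=80)

```text
t: 9.6
eef_pos: [0.5159, 0.0758, 0.0036]
orientation: [2.207, 2.235, 0.001]
wrist_force: [2.0, -0.4, -2.7]
finger_gap: 0.0178
gripper_force: 83.2
```

servo_tool([
  [[0, 0, -2, 0, 1], [0, 0, -2, 0, 1], [0, 0, 0, 0, 1]],
])

```text
t: 9.98
eef_pos: [0.516, 0.0757, -0.0004]
orientation: [2.206, 2.235, 0.001]
wrist_force: [3.4, 1.0, -0.8]
finger_gap: 0.0182
gripper_force: 83.5
```

servo_tool([
  [[0, 0, -2, 0, 1], [0, 0, -1, 0, 1], [0, 0, 0, 0, 1]],
])

```text
t: 10.35
eef_pos: [0.5159, 0.0758, -0.0033]
orientation: [2.207, 2.235, 0.001]
wrist_force: [5.1, 0.3, -0.1]
finger_gap: 0.018
gripper_force: 83.6
```

servo_tool([
  [[0, 0, -1, 0, 1], [0, 0, -1, 0, 1], [0, 0, 0, 0, 1]],
])

```text
t: 10.72
eef_pos: [0.516, 0.0758, -0.004]
orientation: [2.206, 2.235, 0.002]
wrist_force: [0.5, -0.5, 13.9]
finger_gap: 0.0177
gripper_force: 85.5
```

servo_tool([
  [[0, 0, -1, 0, 1], [0, 0, -1, 0, 1], [0, 0, 0, 0, 1]],
])

```text
t: 11.1
eef_pos: [0.516, 0.0758, -0.004]
orientation: [2.205, 2.235, 0.003]
wrist_force: [-4.8, -0.9, 33.9]
finger_gap: 0.018
gripper_force: 88.1
```

```bash
cat > hz.py <<'E'
from h import *
import sys
s=env.get_state(); print(s["t"],s["eef_pos"],s["wrist_force"],s["finger_gap"])
c,im,D=snap("wrist",sys.argv[1]); P=cloud(c,D)
def med(x,y,r=4):
    m=(abs(P[...,0]*1e3-x)<r)&(abs(P[...,1]*1e3-y)<r)&(P[...,2]<.08); return (m.sum(),np.median(P[m][:,2]).round(4) if m.any() else None)
for n,x,y in (("head far",515.5,134),("head",516,119),("head near",516,105),("handle",516.5,90),("handle end",517.5,32),("insert L",475,119),("insert R",552,119),("insert far",516,150)): print(n,med(x,y))
E
python3 hz.py w5
```

```text
11.1 [ 0.51604629  0.07577173 -0.00401304] [-4.76986324 -0.86302053 33.9295814 ] 0.018007945566748382
head far (np.int64(404), np.float64(0.036))
head (np.int64(347), np.float64(0.0361))
head near (np.int64(321), np.float64(0.0359))
handle (np.int64(288), np.float64(0.0356))
handle end (np.int64(199), np.float64(0.0355))
insert L (np.int64(337), np.float64(0.0305))
insert R (np.int64(331), np.float64(0.0305))
insert far (np.int64(415), np.float64(0.0305))
```

Its top is 5–5.5 mm above the insert along its whole length and it stops firmly at 34 N, so it is seated. Releasing gently and lifting.

servo_tool([
  [[0, 0, 2, 0, 1], [0, 0, 0, 0, 0.7], [0, 0, 0, 0, 0.7], [0, 0, 0, 0, 0.7], [0, 0, 3, 0, 0.7], [0, 0, 10, 0, 0.7], [0, 0, 50, 0, 0.7], [0, 0, 60, 0, 0.7]],
])

```text
t: 12.15
eef_pos: [0.5142, 0.0757, 0.1182]
orientation: [-2.205, -2.234, 0.004]
wrist_force: [0.7, -0.4, -0.0]
finger_gap: 0.0256
gripper_force: 0.0
```

```bash
python3 hz.py w6
```

```text
12.15 [0.51416049 0.07573742 0.11824381] [ 0.67420832 -0.40934778 -0.03215536] 0.02563329492407122
head far (np.int64(110), np.float64(0.037))
head (np.int64(112), np.float64(0.0371))
head near (np.int64(101), np.float64(0.0371))
handle (np.int64(93), np.float64(0.0368))
handle end (np.int64(75), np.float64(0.0365))
insert L (np.int64(100), np.float64(0.0304))
insert R (np.int64(103), np.float64(0.0305))
insert far (np.int64(110), np.float64(0.0306))
```

View pics/w6.png

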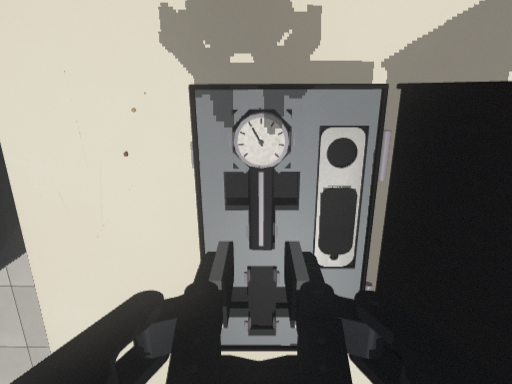

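The thermometer lies right in its cutout (head (262,143), handle down to (262,248)), but it may have lifted about 1 mm on release. I'll press it with shut fingers on the head and the handle.

servo_tool([
  [[2, 36, -20, 0, 1], [0, 0, -40, 0, 1], [0, 0, -36, 0, 1], [0, 0, -9, 0, 1], [0, 0, 0, 0, 1]],
], force=40)

```text
t: 12.82
eef_pos: [0.5174, 0.1118, 0.0134]
orientation: [-2.207, -2.236, 0.0]
wrist_force: [-0.6, -0.2, 0.3]
finger_gap: -0.0002
gripper_force: 0.0
```

servo_tool([
  [[0, 0, -2, 0, 1], [0, 0, -1.5, 0, 1], [0, 0, 0, 0, 1]],
])

```text
t: 13.2
eef_pos: [0.5182, 0.1118, 0.0123]
orientation: [2.206, 2.235, 0.003]
wrist_force: [-7.3, -0.5, 22.2]
finger_gap: -0.0002
gripper_force: 11.4
```

servo_tool([
  [[0, 0, -1, 0, 1], [0, 0, 0, 0, 1]],
])

```text
t: 13.45
eef_pos: [0.5183, 0.1118, 0.0122]
orientation: [2.205, 2.234, 0.004]
wrist_force: [-9.7, -1.6, 31.7]
finger_gap: 0.0
gripper_force: 15.9
```

servo_tool([
  [[0, 0, 10, 0, 1], [0, -57, 0, 0, 1], [0, 0, -6, 0, 1], [0, 0, -2, 0, 1], [0, 0, -2, 0, 1], [0, 0, 0, 0, 1]],
])

```text
t: 14.2
eef_pos: [0.5185, 0.0525, 0.0122]
orientation: [2.202, 2.234, -0.001]
wrist_force: [-11.2, -16.1, 37.8]
finger_gap: -0.0001
gripper_force: 18.9
```

Both ends stop at the same height at over 30 N, so it is fully home. Now to the lighter.

servo_tool([
  [[0, 0, 50, 0, 0.5], [0, 0, 60, 0, 0], [0, 0, 60, 0, 0], [-17, -48.5, 20, -0.155, 0], [-17, -48.5, 10, -0.155, 0], [-17, -48.5, 0, -0.155, 0], [-17, -48.5, 0, -0.155, 0], [-17, -48.5, 0, -0.155, 0]],
])

```text
t: 15.2
eef_pos: [0.4321, -0.1884, 0.2083]
orientation: [2.891, 1.23, 0.001]
wrist_force: [0.1, -0.5, 1.2]
finger_gap: 0.0857
gripper_force: 0.0
```

servo_tool([
  [[-17, -48.5, 0, -0.155, 0], [-17, -48.5, 0, -0.155, 0], [-15, -48.5, 0, -0.155, 0], [0, 0, 0, 0, 0], [0, 0, 0, 0, 0]],
])

```text
t: 15.82
eef_pos: [0.3837, -0.3323, 0.2079]
orientation: [-3.094, -0.539, 0.0]
wrist_force: [0.4, 0.7, 0.4]
finger_gap: 0.0857
gripper_force: 0.0
```

```bash
cat > lit.py <<'E'
from h import *
import sys
s=env.get_state(); print(s["t"],s["eef_pos"],R.from_rotvec(s["orientation"]).as_matrix()[:2,0],s["qpos"],s["wrist_force"],s["finger_gap"])
c,im,D=snap("wrist",sys.argv[1]); P=cloud(c,D); hsv=cv2.cvtColor(im,cv2.COLOR_RGB2HSV)
m=((P[...,2]>.006)&(P[...,2]<.022)).astype(np.uint8)
n,l,st,ct=cv2.connectedComponentsWithStats(m)
for i in range(1,n):
    if st[i,4]>150:
        k=np.vstack(cv2.findContours((l==i).astype(np.uint8),0,1)[0])[:,0]; w=P[l==i]
        print(st[i],"col",np.median(im[l==i],0),"z",np.median(w[:,2]).round(4),cv2.minAreaRect((ray(c,k,np.median(w[:,2]))[:,:2]*1e3).astype(np.float32)))
b=(hsv[...,0]>95)&(hsv[...,0]<125)&(hsv[...,1]>130)
if b.sum(): print("blue",b.sum(),np.median(P[b],0))
E
python3 lit.py w7
```

```text
15.825 [ 0.38369553 -0.33233641  0.20786522] [0.94114615 0.33799985] [-8.65221689e-01  3.11411435e-01  1.57112475e+00  5.41611960e-04
  1.26006623e+00  3.60617843e-01] [0.39432348 0.66995325 0.36878644] 0.08569288363489033
[311   0  57  24 635] col [60. 47. 74.] z 0.0111 ((563.9922485351562, -353.05596923828125), (56.75947952270508, 14.35350513458252), 88.12911987304688)
[ 251  123   20   62 1204] col [44. 58. 74.] z 0.0122 ((394.8061218261719, -329.98162841796875), (70.92645263671875, 22.553512573242188), 19.798931121826172)
[ 131  129   61   52 1262] col [131.5  77.   46. ] z 0.0122 ((354.950927734375, -223.67633056640625), (72.28540802001953, 24.32670783996582), 69.60305786132812)
[  0 299  19  43 444] col [87. 84. 79.] z 0.0111 ((55.15493392944336, -81.53765106201172), (72.4502182006836, 24.264982223510742), 5.5632219314575195)
blue 506 [ 0.4107929  -0.37218002  0.30410783]
```

The lighter is centred at (395,-330) mm with yaw 19.8°, matching the tool. Descending to the depth that worked before.

servo_tool([
  [[11.1, 2.4, -50, 0, 0], [0, 0, -60, 0, 0], [0, 0, -60, 0, 0], [0, 0, -40, 0, 0], [0, 0, -12, 0, 0], [0, 0, -7, 0, 0], [0, 0, 0, 0, 1], [0, 0, 0, 0, 1]],
])

```text
t: 16.88
eef_pos: [0.3953, -0.3316, -0.0195]
orientation: [3.093, 0.537, 0.002]
wrist_force: [-0.3, 0.1, 0.2]
finger_gap: 0.0515
gripper_force: 0.0
```

servo_tool([
  [[0, 0, 0, 0, 1], [0, 0, 0, 0, 1], [0, 0, 0, 0, 1], [0, 0, 0, 0, 1], [0, 0, 0, 0, 1]],
])

```text
t: 17.5
eef_pos: [0.3949, -0.3313, -0.02]
orientation: [3.094, 0.537, 0.001]
wrist_force: [-0.4, 1.0, 6.9]
finger_gap: 0.0229
gripper_force: 40.0
```

servo_tool([
  [[0, 0, 50, 0, 1], [0, 0, 50, 0, 1], [15.4, 37.2, 0, 0.155, 1], [15.4, 37.2, 0, 0.155, 1], [15.4, 37.2, 0, 0.155, 1], [15.4, 37.2, 0, 0.155, 1], [15.4, 37.2, 0, 0.155, 1], [15.4, 37.2, 0, 0.155, 1]],
])

```text
t: 18.5
eef_pos: [0.4874, -0.1064, 0.0794]
orientation: [2.521, 1.874, 0.001]
wrist_force: [0.7, -0.3, -0.3]
finger_gap: 0.0228
gripper_force: 39.4
```

servo_tool([
  [[15.4, 37.2, 0, 0.155, 1], [15.4, 37.2, 0, 0.155, 1], [0, 0, -20, 0, 1], [0, 0, -15, 0, 1], [0, 0, 0, 0, 1], [0, 0, 0, 0, 1]],
])

```text
t: 19.25
eef_pos: [0.5179, -0.0338, 0.0445]
orientation: [2.208, 2.234, 0.0]
wrist_force: [-0.3, -0.5, 0.1]
finger_gap: 0.023
gripper_force: 39.4
```

```bash
python3 - <<'E'
from h import *
s=env.get_state(); print(s["t"],s["eef_pos"],R.from_rotvec(s["orientation"]).as_matrix()[:2,0],s["wrist_force"],s["finger_gap"])
c,im,D=snap("wrist","w8"); P=cloud(c,D)
big=cv2.resize(im[60:360,130:390],None,fx=2,fy=2,interpolation=cv2.INTER_CUBIC); cv2.imwrite("pics/w8c.png",big[...,::-1])
m=((P[...,2]>.075)&(P[...,2]<.105)).astype(np.uint8); n,l,st,ct=cv2.connectedComponentsWithStats(m)
for i in range(1,n):
    if st[i,4]>200: print(st[i],ct[i],np.median(im[l==i],0),np.median(P[l==i],0))
E
```

```text
19.25 [ 0.51792715 -0.03378617  0.04448784] [-0.01193452  0.99992878] [-0.30695944 -0.51870045  0.06450217] 0.022967659021255773
[ 197  200  124  129 7978] [258.50100276 266.35021309] [ 54.  88. 123.] [ 0.51787845 -0.02657692  0.07703484]
```

View pics/w8c.png

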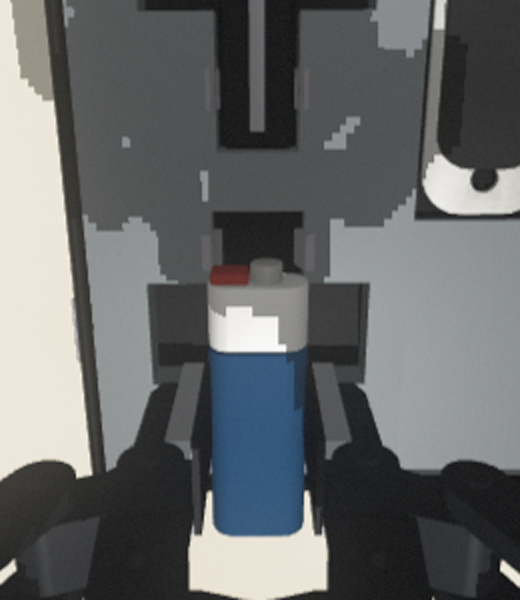

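The lighter cutout's far end is at crop (214–303,211) and its notch edge at (148–370,284). The held lighter spans columns 208–308 and rows ~262–535.

```bash
python3 - <<'E'
from h import *
c,im,D=load("w8"); f=lambda u,v:(u/2+130-.25,v/2+60-.25)
q=lambda *p,z:(ray(c,[f(*x) for x in p],z)*1e3).round(1)[:,:2].tolist()
print("slot end",q((214,211),(303,211),z=.03)); print("slot sides",q((214,240),(303,240),z=.03))
print("notch",q((148,284),(370,284),z=.03)," inner?",q((155,381),(364,381),z=.03))
print("lighter body sides",q((208,330),(308,330),(213,520),(303,520),z=.077),"ends",q((258,262),(230,270),(258,278),(258,535),z=.077))
P=cloud(c,D)
for v in (258,262,266,270,275,285,300,500,530): print(v,[ (P[int(v/2+60),int(u/2+130)]*1e3).round(1).tolist() for u in (230,265)])
E
```

```text
slot end [[504.8, 5.5], [530.7, 5.8]]
slot sides [[504.7, -3.2], [531.0, -2.9]]
notch [[484.7, -17.2], [551.7, -16.4]]  inner? [[485.6, -49.8], [551.9, -49.0]]
lighter body sides [[506.3, -11.6], [529.2, -11.4], [507.0, -64.0], [529.8, -63.7]] ends [[517.6, 4.8], [511.4, 2.8], [517.6, 1.0], [518.5, -68.5]]
258 [[509.3, -11.3, 22.0], [519.1, 2.6, 67.2]]
262 [[509.2, -13.2, 20.2], [519.1, 2.8, 71.1]]
266 [[511.2, 1.0, 68.7], [519.1, 2.9, 74.4]]
270 [[511.3, 0.7, 70.9], [519.1, 2.2, 75.1]]
275 [[511.4, 1.0, 74.6], [519.1, 0.9, 74.1]]
285 [[511.4, -1.5, 74.4], [519.1, -1.0, 75.5]]
300 [[511.5, -4.6, 76.3], [519.2, -4.7, 76.0]]
500 [[511.5, -57.4, 77.7], [520.0, -58.3, 76.4]]
530 [[511.4, -67.9, 76.1], [520.1, -66.9, 77.2]]
```

Offsets are only about (+0.2, −0.7) mm. Inserting.

servo_tool([
  [[0.2, -0.7, 0, 0, 1], [0, 0, -20, 0, 1], [0, 0, -10, 0, 1], [0, 0, -3, 0, 1], [0, 0, -3, 0, 1], [0, 0, -2, 0, 1], [0, 0, 0, 0, 1]],
], force=70)

```text
t: 20.18
eef_pos: [0.5181, -0.034, 0.0064]
orientation: [2.206, 2.236, 0.0]
wrist_force: [-0.2, -0.6, 1.2]
finger_gap: 0.0214
gripper_force: 73.1
```

servo_tool([
  [[0, 0, -2, 0, 1], [0, 0, -2, 0, 1], [0, 0, 0, 0, 1]],
])

```text
t: 20.55
eef_pos: [0.518, -0.0339, 0.002]
orientation: [2.207, 2.236, 0.0]
wrist_force: [0.9, -0.1, 0.4]
finger_gap: 0.0215
gripper_force: 73.1
```

servo_tool([
  [[0, 0, -1, 0, 1], [0, 0, -1, 0, 1], [0, 0, 0, 0, 1]],
])

```text
t: 20.92
eef_pos: [0.5181, -0.034, 0.0012]
orientation: [2.206, 2.235, 0.001]
wrist_force: [-2.3, 0.5, 12.7]
finger_gap: 0.0218
gripper_force: 74.5
```

servo_tool([
  [[0, 0, -1, 0, 1], [0, 0, 0, 0, 1]],
])

```text
t: 21.18
eef_pos: [0.5181, -0.0339, 0.0011]
orientation: [2.206, 2.235, 0.001]
wrist_force: [-5.8, -0.1, 22.5]
finger_gap: 0.0219
gripper_force: 75.7
```

servo_tool([
  [[0, 0, 2, 0, 1], [0, 0, 0, 0, 0.66], [0, 0, 0, 0, 0.66], [0, 0, 0, 0, 0.66], [0, 0, 4, 0, 0.66], [0, 0, 15, 0, 0.66], [0, 0, 20, 0, 0.66], [0, 20, 0, 0, 1]],
], force=40)

```text
t: 22.18
eef_pos: [0.5197, -0.0148, 0.0427]
orientation: [2.206, 2.231, 0.004]
wrist_force: [0.1, 0.1, -0.0]
finger_gap: 0.0119
gripper_force: 0.0
```

servo_tool([
  [[0, 0, 0, 0, 1], [0, 0, 0, 0, 1], [0, 0, -20, 0, 1], [0, 0, -8, 0, 1], [0, 0, 0, 0, 1]],
])

```text
t: 22.8
eef_pos: [0.5176, -0.0142, 0.0116]
orientation: [-2.207, -2.235, 0.001]
wrist_force: [-0.6, -0.2, -0.3]
finger_gap: 0.0001
gripper_force: 0.0
```

servo_tool([
  [[0, 0, -2, 0, 1], [0, 0, -1.5, 0, 1], [0, 0, -1, 0, 1], [0, 0, 0, 0, 1]],
])

```text
t: 23.3
eef_pos: [0.5185, -0.0143, 0.0103]
orientation: [2.205, 2.235, 0.001]
wrist_force: [-6.1, -0.1, 21.5]
finger_gap: -0.0
gripper_force: 10.7
```

servo_tool([
  [[0, 0, 8, 0, 1], [0, -40, 0, 0, 1], [0, 0, 0, 0, 1], [0, 0, -6, 0, 1], [0, 0, -2, 0, 1], [0, 0, 0, 0, 1]],
])

```text
t: 24.05
eef_pos: [0.5185, -0.054, 0.0102]
orientation: [2.203, 2.236, 0.0]
wrist_force: [-7.7, -2.9, 26.9]
finger_gap: 0.0
gripper_force: 13.8
```

Both ends of the lighter stop at 10.2 mm. That is exactly 2 mm below the thermometer's 12.2 mm, matching the expected tops of 33 and 35 mm. Lifting clear and checking.

servo_tool([
  [[0, 0, 50, 0, 1], [0, 0, 60, 0, 1], [-40, -30, 60, 0, 1], [-40, -50, 0, 0, 1], [-30, -50, 0, 0, 1], [0, 0, 0, 0, 1], [0, 0, 0, 0, 1]],
])

```text
t: 24.92
eef_pos: [0.417, -0.1761, 0.1653]
orientation: [-2.207, -2.235, -0.001]
wrist_force: [-0.1, 0.4, -0.8]
finger_gap: -0.0004
gripper_force: 0.0
```

```bash
python3 - <<'E'
from h import *
s=env.get_state(); print(s["t"],s["eef_pos"],s["wrist_force"])
for n in("wrist","top","side"):
    c,im,D=snap(n,"f_"+n); P=cloud(c,D)
    for k,x,y in (("head",516,119),("handle",517,60),("handle end",517.5,32),("lighter+",518,-10),("lighter-",518.5,-58),("insert",480,20),("insert2",480,-30)):
        m=(abs(P[...,0]*1e3-x)<6)&(abs(P[...,1]*1e3-y)<6)&(abs(P[...,2])<.08)
        if m.sum()>5: print(n,k,m.sum(),np.median(P[m][:,2]).round(4),np.median(im[m],0))
E
```

```text
24.925 [ 0.41701386 -0.17605183  0.16534833] [-0.05164288  0.42412684 -0.79492172]
wrist lighter- 206 0.0336 [25. 45. 66.]
wrist insert2 199 0.0305 [72. 74. 75.]
top head 11 0.0362 [179. 176. 170.]
top handle 12 0.0374 [81.5 79.  82. ]
top handle end 11 0.0395 [68. 67. 70.]
top lighter+ 13 0.0355 [186. 184. 182.]
top lighter- 12 0.0335 [ 37.  80. 116.]
top insert 12 0.032 [118. 122. 123.]
top insert2 13 0.0322 [113. 118. 119.]
side handle 6 0.0355 [67. 66. 71.]
side handle end 8 0.0355 [48.  47.  52.5]
side lighter+ 9 0.0331 [232. 232. 233.]
side lighter- 9 0.0336 [ 20.  69. 117.]
side insert 8 0.0303 [108.  116.5 122.5]
side insert2 6 0.0305 [109.5 118.  124. ]
```

All the heights fit both items being seated (35 and 33 mm). Handing in.

```bash
python3 -c "
from rig import env; print(env.hand_in())"
```

```text
the job is handed in; nothing more can be done
None
```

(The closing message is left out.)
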